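# Find and seat the rocking lid on a sample pot

### The job

One of the four white sample pots in the blue crate has a lid that is not pushed home. With the fingertips, press near the edge of the lids to find the one that rocks, then press that lid down until it is fully home and level. Do not force anything, lift no pot or lid, leave the pots standing in their pockets and the bottle, spoon and label roll where they are, and finish with the hand clear of everything.

Things in the scene. Friction and masses are not known exactly. Their poses are not given: they have to be found in the camera images.
- crate: Blue crate, open on top, 230 x 330 x 58 mm high (x, y, z), fixed, with a dark grey insert, its upper face 45 mm up. Six round pockets 69 mm wide, 35 mm deep: centres at x = -47.5, +47.5 and y = -96, 0, +96 mm in its frame. Four hold sample pots, (+47.5, 0) a brown bottle, (-47.5, -96) is empty. Origin: centre of its underside on the table; z up.
- pot_a: One of four identical white sample pots with a blue band, 66 mm across, rim 70 mm above its underside, about 0.2 kg, standing loose in one of the crate's pockets (which one varies), its underside 10 mm above the table. Origin: centre of its underside; z up. One of the four pots, any of them, has the loose lid.
- lid_a_top (a point): Centre of the flat top of pot_a's white push-fit lid (70 mm across, skirt 12 mm high); z: its normal. Home: 72.5 mm above the pot's origin, and nothing gives. The loose lid sits about 4 mm higher, level: 1 to 4 N at 20 to 30 mm off centre, any side, tips that edge down 2 to 4 mm (0.15 rad); let go, it comes nearly back. 10 to 17 N within 8 mm of its centre slides it home, where it stays.
- pot_b: One of four identical white sample pots with a blue band, 66 mm across, rim 70 mm above its underside, about 0.2 kg, standing loose in one of the crate's pockets (which one varies), its underside 10 mm above the table. Origin: centre of its underside; z up. One of the four pots, any of them, has the loose lid.
- lid_b_top (a point): Centre of the flat top of pot_b's white push-fit lid (70 mm across, skirt 12 mm high); z: its normal. Home: 72.5 mm above the pot's origin, and nothing gives. The loose lid sits about 4 mm higher, level: 1 to 4 N at 20 to 30 mm off centre, any side, tips that edge down 2 to 4 mm (0.15 rad); let go, it comes nearly back. 10 to 17 N within 8 mm of its centre slides it home, where it stays.
- pot_c: One of four identical white sample pots with a blue band, 66 mm across, rim 70 mm above its underside, about 0.2 kg, standing loose in one of the crate's pockets (which one varies), its underside 10 mm above the table. Origin: centre of its underside; z up. One of the four pots, any of them, has the loose lid.
- lid_c_top (a point): Centre of the flat top of pot_c's white push-fit lid (70 mm across, skirt 12 mm high); z: its normal. Home: 72.5 mm above the pot's origin, and nothing gives. The loose lid sits about 4 mm higher, level: 1 to 4 N at 20 to 30 mm off centre, any side, tips that edge down 2 to 4 mm (0.15 rad); let go, it comes nearly back. 10 to 17 N within 8 mm of its centre slides it home, where it stays.
- pot_d: One of four identical white sample pots with a blue band, 66 mm across, rim 70 mm above its underside, about 0.2 kg, standing loose in one of the crate's pockets (which one varies), its underside 10 mm above the table. Origin: centre of its underside; z up. One of the four pots, any of them, has the loose lid.
- lid_d_top (a point): Centre of the flat top of pot_d's white push-fit lid (70 mm across, skirt 12 mm high); z: its normal. Home: 72.5 mm above the pot's origin, and nothing gives. The loose lid sits about 4 mm higher, level: 1 to 4 N at 20 to 30 mm off centre, any side, tips that edge down 2 to 4 mm (0.15 rad); let go, it comes nearly back. 10 to 17 N within 8 mm of its centre slides it home, where it stays.
- bottle: Bystander: brown bottle with a black cap, 62 mm across, 105 mm tall, standing in a pocket of the crate (top 115 mm above the table). Origin: centre of its underside.
- spoon: Bystander: spoon with a wooden handle, 200 mm long, lying on the table beside the crate, on its +y side, its length along its own x axis. Origin: about its middle, on the table.
- roll: Bystander: roll of blank cream paper labels on a cardboard core, 84 mm across, 50 mm high, standing flat on the table beside the crate on its -y side. Origin: centre of its underside.
Not all that is in view belongs to the job. Leave any red look-alike of the pot_a alone.

How it is judged (in metres and radians):
On the way, in this order (a step that is already met when the one before it is completed fails the run):
1. the loose lid is rocked: a fingertip pressing on it tips it by more than 0.07 rad (((angle between lid_a_top's own z axis and vertical above 0.07 rad and contact force between the fingers and pot_a above 0.3 N and angle between pot_a's own z axis and vertical below 0.06 rad) or (angle between lid_b_top's own z axis and vertical above 0.07 rad and contact force between the fingers and pot_b above 0.3 N and angle between pot_b's own z axis and vertical below 0.06 rad) or (angle between lid_c_top's own z axis and vertical above 0.07 rad and contact force between the fingers and pot_c above 0.3 N and angle between pot_c's own z axis and vertical below 0.06 rad) or (angle between lid_d_top's own z axis and vertical above 0.07 rad and contact force between the fingers and pot_d above 0.3 N and angle between pot_d's own z axis and vertical below 0.06 rad))), for 0.1 s.
2. all four lids are fully home and level (z of lid_a_top in the frame of pot_a below 0.0738 m and z of lid_b_top in the frame of pot_b below 0.0738 m and z of lid_c_top in the frame of pot_c below 0.0738 m and z of lid_d_top in the frame of pot_d below 0.0738 m and angle between each of lid_a_top, lid_b_top, lid_c_top, lid_d_top's own z axis and vertical below 0.045 rad), for 0.2 s.
At the end, for the whole second after the job is handed in: Every lid is home on its pot (within 1.3 mm of fully down) and level (within 0.045 rad), all four pots stand upright (0.06 rad) and at rest on the floors of their pockets (within 4 mm), and bottle, spoon and label roll are within 15 mm of where they were (all of step 2 and z of each of pot_a, pot_b, pot_c, pot_d in the frame of crate below 0.014 m and angle between each of pot_a, pot_b, pot_c, pot_d's own z axis and vertical below 0.06 rad and linear speed of each of pot_a, pot_b, pot_c, pot_d below 0.02 m/s and distance of each of bottle, spoon, roll from where it was at the start of the episode below 0.015 m); the robot touches nothing.
It fails at once if a pot is lifted more than 8 mm in its pocket or tipped by more than 0.15 rad (z of any of pot_a, pot_b, pot_c, pot_d in the frame of crate above 0.018 m or angle between any of pot_a, pot_b, pot_c, pot_d's own z axis and vertical above 0.15 rad).
It fails at once if a lid is pulled up off its pot (more than 6.5 mm above home) (z of lid_a_top in the frame of pot_a above 0.079 m or z of lid_b_top in the frame of pot_b above 0.079 m or z of lid_c_top in the frame of pot_c above 0.079 m or z of lid_d_top in the frame of pot_d above 0.079 m).
It fails at once if a pot or lid is pressed with more than 50 N (contact force between the fingers and pot_a above 50 N or contact force between the fingers and pot_b above 50 N or contact force between the fingers and pot_c above 50 N or contact force between the fingers and pot_d above 50 N).
It fails at once if the bottle, spoon or label roll is moved by more than 15 mm (distance of any of bottle, spoon, roll from where it was at the start of the episode above 0.015 m).
It also fails if it takes over 54 s, if anything falls off the work surface, if the arm or the gripper's body presses on something with over 40 N, if the wrist force passes 120 N, or if a joint passes its speed limit or range.

### The arm

A 6-joint arm with a two-finger parallel gripper is mounted at the origin on the work surface. World frame = base frame: x ahead of the robot, y to its left, z up, the work surface at z = 0. Lengths are in mm, angles in rad, forces in N, time in s.
With the tool pointing down it reaches from about 350 to 875 mm from the base axis. Payload 4.2 kg.
Tool frame: the origin (TCP) lies midway between the tips of the shut fingers; the grasp point (between the pads) lies 19 mm behind it (ctrl.grasp_offset is the distance from the TCP to the grasp point, in mm); z points along the fingers, y is the direction in which the jaws open and shut (so a half turn about z gives the same grasp; the last joint's range is limited). The gripper opens to 87 mm and grips with 3 to 60 N. Pads are 19 mm wide; open, the fingers measure 117 mm over their backs; the gripper's body (75 mm by 190 mm) begins 51 mm behind the grasp point.
Start: joints at [1.411, 0.385, 0.008, 0, -1.194, -0.259], TCP at [254.132, 570.978, 222.55] pointing down, gripper open.
Joint ranges: [-3.14, 3.14], [-1.21, 2.06], [-1.07, 1.41], [-3.16, 2.05], [-2.99, -0.16], [-3.1, 3.1]. Speed limits (rad/s): [2.79, 2.79, 3.14, 3.14, 3.14, 3.14].

### API

Orientations are given as a unit quaternion [w, x, y, z].
In Python, from plant import ctrl gives the robot as it stands. The module is installed in compiled form; this text tells all that it offers.
- The arm moves only by the tool carry_out, never from a script. Its argument "series" is a list of rows, each an object with "angular": the turn, a rotation vector about the world's x, y, z in degrees, a list of three; "slide": the shift along the world's x, y, z in mm, a list of three; "claw": the opening, from 0 (shut) to 1 (fully open). In form: [{"angular": [wx, wy, wz], "slide": [dx, dy, dz], "claw": claw}, ...]. A call has 1 to 12 rows; each row is the pose to reach, as a shift and turn from the pose commanded when the call began; what a row does not reach only later rows make up. A row lasts 1/12 s, in which the tool goes at most 41.7 mm and 7.16 degrees, less where a joint would pass 70% of its speed; a pose out of reach is approached as far as the arm can. A call with a gripper value outside its range is refused whole. The fingers move at their own pace and stop on an object; "newtons" is the grip in N (left out, the last holds). Time passes only in rows, so rows that repeat a pose let the fingers close. It gives the time, the measured TCP pose, the force and the opening at its end, in the units of the state.
- ctrl.sense(): the state, without advancing time (a new reading comes with each control period).
- ctrl.camera(name): name is "scene" or "top" or "wrist"; returns (picture, depth): 420x560x3 uint8, red, green, blue; 420x560 float32, mm along the optical axis (not along the pixel's ray), 0 where there is no reading.
- ctrl.get_calibration(name): a dict with "K" (3x3 intrinsics, pixels), "rvec" (rotation vector, rad) and "tvec" (3), from world to camera coordinates, as OpenCV has them; the wrist camera has in their place "hand_eye" (4x4, takes a point from camera to tool coordinates, whose origin is the TCP and whose axes are the flange's). Camera axes: x right, y down, z forward; pixel columns grow to the right and rows downward; lengths in mm; the calibration is good to about 2 mm. A picture is of the moment at which its call begins: read the wrist's pose just before it. get_calibration takes no time and is no camera call.
- ctrl.sign_off(): hands the job in, once; it reports no verdict.
The state is a dict: "time_s": time; "joint_positions": joint angles; "qd": joint speeds; "effort": joint torques, N m; "eef_pos": TCP position; "tool_rot": TCP orientation; "force": force on the tool from outside, world axes, zero at the start; "moment": the same for the moment, N m; "width": finger opening in mm.
Only numpy, scipy, OpenCV 4.12 (cv2) and the standard library are available. Lean on these libraries where they do the work, as an engineer would, in place of code of your own. Each camera call takes 0.05 s, during which the arm holds its last target. There are 200 camera calls.

## Working session

There is one attempt and no reset: what is moved stays moved. The work goes in short steps, Python scripts to look and compute and a tool call to move; the robot and the scene stay as the last step left them, time stands still between calls to the robot, and variables do not carry over. Pictures are saved under pics/ and viewed, about 8 in all and at most 12, crops included, and the job is handed in when it is done.

Besides the shell and the picture viewer there is one more tool, called after "Emit:" as name([rows], argument=value, ...), one row to a line, values as JSON. carry_out: Moves the arm, as the interface text tells. Its arguments: {"type":"object","properties":{"series":{"type":"array"},"newtons":{"type":"number"}},"required":["series"]}

```bash
mkdir -p pics; cat > h.py <<'E'
import numpy as np, cv2
from plant import ctrl
def snap(n,f):
    p,d=ctrl.camera(n); cv2.imwrite(f'pics/{f}.png',p[...,::-1]); np.save(f'pics/{f}.npy',d); return p,d
def world(n,d):
    c=ctrl.get_calibration(n);K=np.array(c['K']);R=cv2.Rodrigues(np.array(c['rvec'],float))[0];t=np.array(c['tvec'],float).ravel()
    v,u=np.mgrid[:420,:560]; r=np.stack([(u-K[0,2])/K[0,0],(v-K[1,2])/K[1,1],np.ones_like(u)],-1)*d[...,None]
    return (r-t)@R
E
python3 - <<'E'
from h import *
s=ctrl.sense();print({k:np.round(v,3).tolist() for k,v in s.items()})
p,d=snap('top','top0');w=world('top',d);np.save('pics/top0_w.npy',w)
for z0,z1 in((78,94),):
    m=((w[...,2]>z0)&(w[...,2]<z1)&(d>0)&(p.min(-1)>110)).astype('uint8')
    n,l,st,c=cv2.connectedComponentsWithStats(m)
    for i in range(1,n):
        if st[i,4]>60:
            q=w[l==i];print(st[i],c[i].round(),q.mean(0).round(1),np.percentile(q[:,2],[10,50,90]).round(1))
E
```

```text
{'time_s': 0.0, 'joint_positions': [1.411, 0.386, 0.007, -0.001, -1.194, -0.259], 'qd': [0.001, -0.0, 0.0, 0.001, 0.003, 0.0], 'effort': [0.0, -39.067, 18.741, 4.22, 0.011, -0.0], 'eef_pos': [253.882, 570.442, 221.446], 'tool_rot': [0.001, 0.978, -0.208, -0.0], 'force': [0.178, -0.851, -0.273], 'moment': [-0.01, -0.0, -0.012], 'width': 87.055}
[305 184  36  36 971] [323. 201.] [609.2 -76.   82.4] [80.2 82.4 84.6]
[210 199  36  36 984] [227. 217.] [580.8 113.7  82.3] [80.1 82.2 84.5]
[ 265  239   36   36 1010] [283. 257.] [501.3   4.7  82.4] [80.3 82.4 84.4]
[ 216  247   37   37 1044] [234. 265.] [486.8  99.3  85.9] [83.9 85.9 88. ]
```

View pics/top0.png

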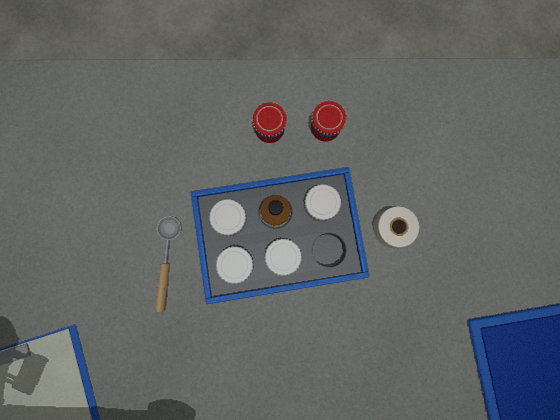

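The lid at pixel (234,265), world (487, 99), stands 3.5 mm higher than the other three (85.9 against about 82.3 mm), so it's the likely loose one. I'll shut the fingers, go above its outer edge and rock it to confirm.

Emit:
carry_out([
  {"angular": [0,0,0],"slide": [15,-32,0],"claw": 0},
  {"angular": [0,0,0],"slide": [30,-65,0],"claw": 0},
  {"angular": [0,0,0],"slide": [45,-100,0],"claw": 0},
  {"angular": [0,0,0],"slide": [60,-135,0],"claw": 0},
  {"angular": [0,0,0],"slide": [75,-170,0],"claw": 0},
  {"angular": [0,0,0],"slide": [90,-205,0],"claw": 0},
  {"angular": [0,0,0],"slide": [106,-240,0],"claw": 0},
  {"angular": [0,0,0],"slide": [122,-275,0],"claw": 0},
  {"angular": [0,0,0],"slide": [138,-310,0],"claw": 0},
  {"angular": [0,0,0],"slide": [154,-345,0],"claw": 0},
  {"angular": [0,0,0],"slide": [165,-370,0],"claw": 0},
  {"angular": [0,0,0],"slide": [170,-380,0],"claw": 0},
])

```text
time_s: 1.05
eef_pos: [424.2, 187.9, 222.1]
tool_rot: [0.001, 0.978, -0.21, -0.001]
force: [-0.1, 0.1, -0.8]
width: 15.2
```

Emit:
carry_out([
  {"angular": [0,0,0],"slide": [10,-25,-10],"claw": 0},
  {"angular": [0,0,0],"slide": [22,-50,-30],"claw": 0},
  {"angular": [0,0,0],"slide": [32,-72,-55],"claw": 0},
  {"angular": [0,0,0],"slide": [37,-80,-80],"claw": 0},
  {"angular": [0,0,0],"slide": [37,-80,-100],"claw": 0},
  {"angular": [0,0,0],"slide": [37,-80,-100],"claw": 0},
  {"angular": [0,0,0],"slide": [37,-80,-100],"claw": 0},
  {"angular": [0,0,0],"slide": [37,-80,-100],"claw": 0},
])

```text
time_s: 1.72
eef_pos: [461.9, 111.9, 123.5]
tool_rot: [-0.0, 0.978, -0.207, 0.001]
force: [-0.1, 0.4, -0.1]
width: 0.4
```

```bash
python3 - <<'E'
from h import *
s=ctrl.sense();print({k:np.round(v,3).tolist() for k,v in s.items()})
p,d=snap('scene','sc1')
cv2.imwrite('pics/wr1.png',ctrl.camera('wrist')[0][...,::-1])
a=cv2.imread('pics/sc1.png');b=cv2.imread('pics/wr1.png')
cv2.imwrite('pics/both.png',cv2.resize(np.hstack([a,b]),(800,300)))
E
```

```text
{'time_s': 1.717, 'joint_positions': [0.581, 0.235, -0.491, 0.001, -0.843, 0.572], 'qd': [0.004, -0.02, 0.01, -0.002, 0.005, 0.001], 'effort': [-0.212, -26.842, 14.612, 3.262, 0.04, -0.002], 'eef_pos': [461.899, 111.857, 123.528], 'tool_rot': [-0.0, 0.978, -0.207, 0.001], 'force': [-0.105, 0.381, -0.125], 'moment': [-0.036, -0.04, 0.063], 'width': 0.395}
```

View pics/both.png

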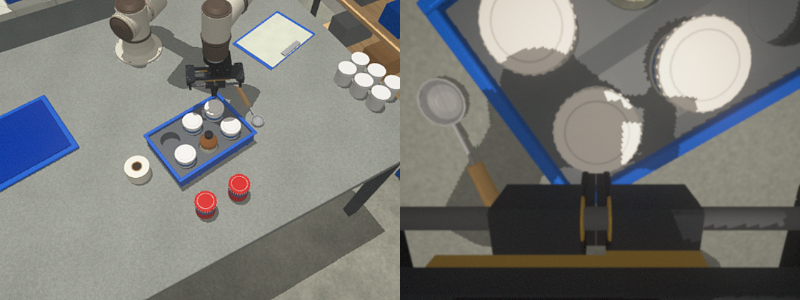

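Left: the hand is over the near-left lid. Right (wrist): the shut tips at (597,180) are over the outer edge of that lid, whose centre is at (597,130). Next I'll creep down.

Emit:
carry_out([
  {"angular": [0,0,0],"slide": [0,0,-15],"claw": 0},
  {"angular": [0,0,0],"slide": [0,0,-25],"claw": 0},
  {"angular": [0,0,0],"slide": [0,0,-31],"claw": 0},
  {"angular": [0,0,0],"slide": [0,0,-33],"claw": 0},
  {"angular": [0,0,0],"slide": [0,0,-34],"claw": 0},
  {"angular": [0,0,0],"slide": [0,0,-35],"claw": 0},
  {"angular": [0,0,0],"slide": [0,0,-36],"claw": 0},
  {"angular": [0,0,0],"slide": [0,0,-36],"claw": 0},
  {"angular": [0,0,0],"slide": [0,0,-36],"claw": 0},
])

```text
time_s: 2.57
eef_pos: [461.3, 111.1, 86.9]
tool_rot: [-0.0, 0.978, -0.208, 0.0]
force: [-1.2, 0.4, 0.4]
width: 0.8
```

Emit:
carry_out([
  {"angular": [0,0,0],"slide": [0,0,-0.5],"claw": 0},
  {"angular": [0,0,0],"slide": [0,0,-1],"claw": 0},
  {"angular": [0,0,0],"slide": [0,0,-1],"claw": 0},
])

```text
time_s: 2.82
eef_pos: [461.3, 111.1, 85.6]
tool_rot: [-0.0, 0.978, -0.208, 0.0]
force: [-0.4, 0.1, 0.5]
width: 0.5
```

Emit:
carry_out([
  {"angular": [0,0,0],"slide": [0,0,-0.5],"claw": 0},
  {"angular": [0,0,0],"slide": [0,0,-1],"claw": 0},
  {"angular": [0,0,0],"slide": [0,0,-1],"claw": 0},
])

```text
time_s: 3.07
eef_pos: [461.2, 111.1, 84.5]
tool_rot: [-0.0, 0.978, -0.208, 0.0]
force: [0.5, 1.1, -0.2]
width: 0.4
```

Emit:
carry_out([
  {"angular": [0,0,0],"slide": [0,0,-0.5],"claw": 0},
  {"angular": [0,0,0],"slide": [0,0,-1],"claw": 0},
  {"angular": [0,0,0],"slide": [0,0,-1],"claw": 0},
])

```text
time_s: 3.32
eef_pos: [461.3, 111.1, 83.8]
tool_rot: [-0.0, 0.978, -0.208, 0.0]
force: [-0.1, -0.3, 3.0]
width: 0.8
```

Emit:
carry_out([
  {"angular": [0,0,0],"slide": [0,0,-0.5],"claw": 0},
  {"angular": [0,0,0],"slide": [0,0,-1],"claw": 0},
  {"angular": [0,0,0],"slide": [0,0,-1],"claw": 0},
])

```text
time_s: 3.57
eef_pos: [461.4, 111.1, 83.4]
tool_rot: [-0.0, 0.978, -0.208, 0.0]
force: [-1.9, 0.4, 7.9]
width: 0.2
```

Emit:
carry_out([
  {"angular": [0,0,0],"slide": [0,0,-0.5],"claw": 0},
  {"angular": [0,0,0],"slide": [0,0,-1],"claw": 0},
  {"angular": [0,0,0],"slide": [0,0,-1],"claw": 0},
])

```text
time_s: 3.82
eef_pos: [461.4, 111.1, 83.2]
tool_rot: [-0.0, 0.978, -0.207, 0.0]
force: [-4.7, 0.9, 13.3]
width: 0.8
```

```bash
python3 - <<'E'
from h import *
from scipy.linalg import lstsq
p,d=snap('top','top1');w=world('top',d)
for c in((609.2,-76),(580.8,113.7),(501.3,4.7),(486.8,99.3)):
    m=(np.hypot(w[...,0]-c[0],w[...,1]-c[1])<31)&(w[...,2]>76)&(w[...,2]<93)&(d>0);q=w[m]
    if len(q)>20: print(c,len(q),lstsq(np.c_[q[:,:2]-c,np.ones(len(q))],q[:,2])[0].round(3))
p,d=snap('scene','sc2')
cv2.imwrite('pics/sc2c.png',cv2.resize(cv2.imread('pics/sc2.png')[90:250,200:370],None,fx=4,fy=3.7))
E
```

```text
(609.2, -76) 752 [ 2.0000e-03 -3.0000e-03  8.2605e+01]
(580.8, 113.7) 768 [ 4.0000e-03 -0.0000e+00  8.2346e+01]
(501.3, 4.7) 791 [ 0.0000e+00 -2.0000e-03  8.2473e+01]
(486.8, 99.3) 205 [ 1.1400e-01 -4.2000e-02  8.6703e+01]
```

View pics/sc2c.png

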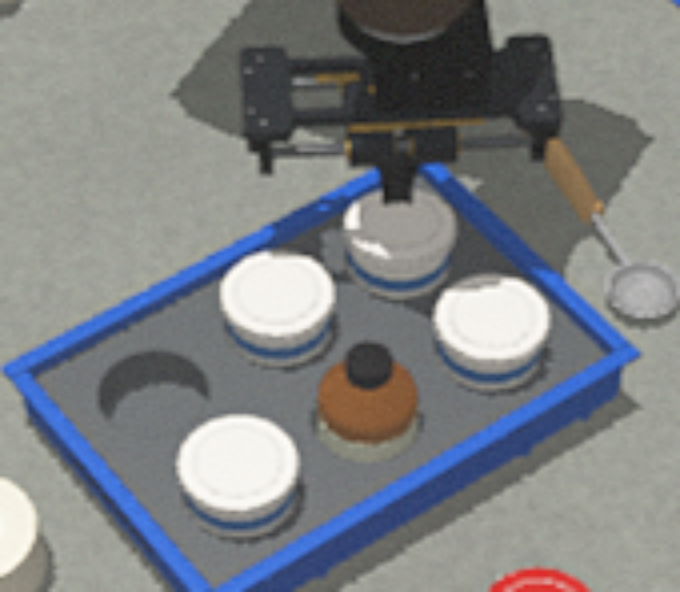

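The crop shows the tips on the outer edge of the lid, at (400,190), and the lid's plane is tipped 0.12 rad. So the loose lid is found and rocked. Next I lift, move to its centre and press gradually.

Emit:
carry_out([
  {"angular": [0,0,0],"slide": [0,0,5],"claw": 0},
  {"angular": [0,0,0],"slide": [0,0,18],"claw": 0},
  {"angular": [0,0,0],"slide": [12,-6,18],"claw": 0},
  {"angular": [0,0,0],"slide": [25,-12,18],"claw": 0},
  {"angular": [0,0,0],"slide": [25,-12,18],"claw": 0},
  {"angular": [0,0,0],"slide": [25,-12,18],"claw": 0},
])

```text
time_s: 4.42
eef_pos: [485.9, 98.6, 99.0]
tool_rot: [0.0, 0.978, -0.209, -0.001]
force: [-0.7, 0.0, 0.1]
width: 0.2
```

Emit:
carry_out([
  {"angular": [0,0,0],"slide": [0,0,-8],"claw": 0},
  {"angular": [0,0,0],"slide": [0,0,-12],"claw": 0},
  {"angular": [0,0,0],"slide": [0,0,-14],"claw": 0},
  {"angular": [0,0,0],"slide": [0,0,-15],"claw": 0},
  {"angular": [0,0,0],"slide": [0,0,-16],"claw": 0},
  {"angular": [0,0,0],"slide": [0,0,-16],"claw": 0},
])

```text
time_s: 4.92
eef_pos: [485.2, 98.8, 84.0]
tool_rot: [0.001, 0.978, -0.207, -0.001]
force: [-3.5, -0.4, 7.2]
width: 0.6
```

Emit:
carry_out([
  {"angular": [0,0,0],"slide": [0,0,-0.5],"claw": 0},
  {"angular": [0,0,0],"slide": [0,0,-1],"claw": 0},
  {"angular": [0,0,0],"slide": [0,0,-1],"claw": 0},
])

```text
time_s: 5.17
eef_pos: [485.2, 98.8, 83.2]
tool_rot: [0.001, 0.978, -0.207, -0.0]
force: [-3.4, -0.2, 9.1]
width: 0.3
```

Emit:
carry_out([
  {"angular": [0,0,0],"slide": [0,0,-0.5],"claw": 0},
  {"angular": [0,0,0],"slide": [0,0,-1],"claw": 0},
  {"angular": [0,0,0],"slide": [0,0,-1],"claw": 0},
])

```text
time_s: 5.42
eef_pos: [485.3, 98.8, 82.7]
tool_rot: [0.001, 0.978, -0.207, -0.0]
force: [-4.3, -1.2, 11.8]
width: 0.4
```

Emit:
carry_out([
  {"angular": [0,0,0],"slide": [0,0,-0.5],"claw": 0},
  {"angular": [0,0,0],"slide": [0,0,-1],"claw": 0},
  {"angular": [0,0,0],"slide": [0,0,-1],"claw": 0},
])

```text
time_s: 5.67
eef_pos: [485.4, 98.8, 82.5]
tool_rot: [0.001, 0.978, -0.207, -0.0]
force: [-6.7, -1.2, 18.1]
width: 0.5
```

Emit:
carry_out([
  {"angular": [0,0,0],"slide": [0,0,0],"claw": 0},
  {"angular": [0,0,0],"slide": [0,0,0],"claw": 0},
  {"angular": [0,0,0],"slide": [0,0,10],"claw": 0},
  {"angular": [0,0,0],"slide": [0,0,50],"claw": 0},
  {"angular": [0,0,0],"slide": [0,0,90],"claw": 0},
  {"angular": [0,0,0],"slide": [0,0,130],"claw": 0},
  {"angular": [0,0,0],"slide": [-20,35,150],"claw": 0},
  {"angular": [0,0,0],"slide": [-40,70,150],"claw": 0},
  {"angular": [0,0,0],"slide": [-60,105,150],"claw": 0},
  {"angular": [0,0,0],"slide": [-80,140,150],"claw": 0},
  {"angular": [0,0,0],"slide": [-100,175,150],"claw": 0},
  {"angular": [0,0,0],"slide": [-115,205,150],"claw": 0},
])

```text
time_s: 6.67
eef_pos: [368.8, 305.4, 230.1]
tool_rot: [0.0, 0.978, -0.207, -0.0]
force: [1.3, 0.2, -0.1]
width: 0.2
```

Emit:
carry_out([
  {"angular": [0,0,0],"slide": [-10,25,0],"claw": 0},
  {"angular": [0,0,0],"slide": [-20,55,0],"claw": 0},
  {"angular": [0,0,0],"slide": [-20,55,0],"claw": 0},
  {"angular": [0,0,0],"slide": [-20,55,0],"claw": 0},
])

```text
time_s: 7.0
eef_pos: [349.9, 359.8, 229.5]
tool_rot: [0.001, 0.978, -0.206, -0.0]
force: [-0.1, -1.4, -0.8]
width: 0.1
```

```bash
python3 - <<'E'
from h import *
from scipy.linalg import lstsq
s=ctrl.sense();print(s['time_s'],s['eef_pos'],s['force'])
p,d=snap('top','top2');w=world('top',d)
for c in((609.2,-76),(580.8,113.7),(501.3,4.7),(486.8,99.3)):
    m=(np.hypot(w[...,0]-c[0],w[...,1]-c[1])<31)&(w[...,2]>76)&(w[...,2]<93)&(d>0);q=w[m]
    if len(q)>20: print(c,len(q),lstsq(np.c_[q[:,:2]-c,np.ones(len(q))],q[:,2])[0].round(3))
E
```

```text
7.0 [349.85619827 359.82418431 229.46045797] [-0.09727198 -1.38502066 -0.76543205]
(609.2, -76) 747 [-5.000e-03  0.000e+00  8.259e+01]
(580.8, 113.7) 766 [ 2.0000e-03 -1.0000e-03  8.2376e+01]
(501.3, 4.7) 788 [1.0000e-03 2.0000e-03 8.2387e+01]
(486.8, 99.3) 807 [ 2.0000e-03 -6.0000e-03  8.2284e+01]
```

View pics/top2.png

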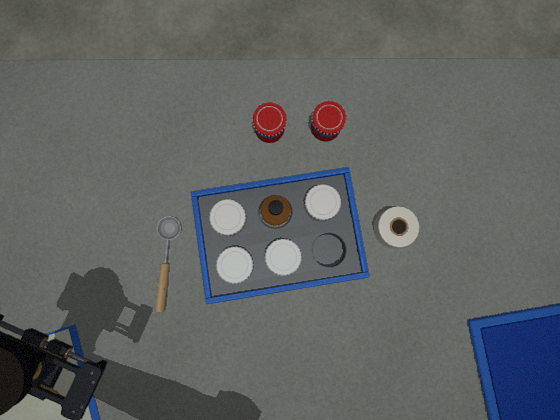

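All four lids now measure 82.3–82.6 mm and are level. The bottle (275,210), spoon (163,265) and roll (398,227) are where they were, and the hand is clear. I'm handing in.

```bash
python3 -c "
from plant import ctrl
print(ctrl.sign_off())"
```

```text
the job is handed in; nothing more can be done
None
```

The loose lid was on the pot at about (487, 99) mm, and it is now pressed home. I handed the job in at about 7 s of robot time; no verdict was reported.

- **Finding it:** the top camera's depth showed this lid about 3.5 mm higher than the other three. I therefore pressed only this lid and did not test the others with the fingertips.
- **Rocking it:** I pressed 28 mm off centre and the lid tipped 0.12 rad. The force reached 13 N, well above the 1–4 N given for rocking, and the lid stayed on its pot.
- **Pressing it home:** I pressed at the centre and the lid went down until it stopped giving. The last reading was about 18 N, just over the 10–17 N given and far below the 50 N limit.

**Last checks:** the lid's top is at 82.3 mm and the other three are at 82.4–82.6 mm, all level within 0.01 rad. In the last top picture the bottle, spoon and label roll are where they were, and the hand is clear of everything. No check failed. The one mismatch is that the fingers first met the lid's edge at about 84 mm, where the camera had put the lid at 86 mm.

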